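# Load a film roll up the ramp into the unwind stand

## Robot

A 6-joint arm with a two-finger parallel gripper is mounted at the origin on the work surface. World frame = base frame: x ahead of the robot, y to its left, z up, the work surface at z = 0. Lengths are in m, angles in rad, forces in N, time in s.
With the tool pointing down it reaches from about 0.275 to 0.825 m from the base axis. Payload 5.2 kg.
Tool frame: the origin (TCP) lies on the centre line of the jaws, within the pads' length; the fingertips stand 14 mm ahead of it and the grasp point (between the pads) lies 5 mm behind it; z points along the fingers, y is the line along which they close (so a half turn about z gives the same grasp; the last joint's range is limited). The gripper opens to 93 mm and grips with 3 to 60 N. Pads are 15 mm wide; open, the fingers measure 128 mm over their backs; the gripper's body (75 mm by 188 mm) begins 65 mm behind the grasp point.
Start: joints at [-1.411, 0.259, 1.535, -0, 1.348, -0.203], TCP at [0.195, -0.514, 0.233] pointing down, gripper open.
Joint ranges: [-3.14, 3.14], [-0.91, 2.08], [0.19, 2.58], [-1.22, 4.36], [0.22, 2.71], [-3.12, 3.12]. Speed limits (rad/s): [2.57, 2.57, 3.14, 3.14, 3.14, 3.14].

## Interface

Orientations are given as a rotation vector (axis times angle).
In Python, from cell import ctrl, cams gives the robot as it stands.
- The arm moves only by the tool apply_moves, never from a script. Its argument "moves" is a list of rows, each a list of 3 entries, a list of its own where there are three numbers: the shift along the tool's x, y, z in m, then the turn, a rotation vector about the tool's x, y, z in rad, then the finger opening in m, from 0 to 0.093. In form: [[[dx, dy, dz], [ax, ay, az], hand], ...]. A call has 1 to 20 rows; each row shifts and turns the commanded pose from where the row before left it, along the tool's axes as they then stand; what a row does not reach is not made up. A row lasts 1/10 s, in which the tool goes at most 50 mm and 8.59 degrees, less where a joint would pass 70% of its speed; a pose out of reach is approached as far as the arm can. A call is refused whole if a number of a shift passes 0.05 or a number of a turn 0.15, either way. A call with a gripper value outside its range is refused whole. The fingers move at their own pace and stop on an object; "newtons" is the grip in N (left out, the last holds). Time passes only in rows, so rows that do not move let the fingers close. It gives the time, the measured TCP pose, the force, the opening and the grip force at its end, in the units of the state.
- ctrl.get_state(): the state, without advancing time (a new reading comes with each control period).
- cams.get_image(name): name is "side" or "top" or "wrist"; returns the picture (420x560x3 uint8, blue, green, red); there is no depth.
- cams.camera_model(name): a dict with "fx", "fy", "cx", "cy" (pixels), "camera_from_world" (4x4, takes a point from world to camera coordinates); the wrist camera has in their place "T_tool_cam" (4x4, takes a point from camera to tool coordinates, whose origin is the TCP and whose axes are the flange's). Camera axes: x right, y down, z forward; pixel columns grow to the right and rows downward; lengths in m; the calibration is good to about 2 mm. A picture is of the moment at which its call begins: read the wrist's pose just before it. camera_model takes no time and is no camera call.
- ctrl.close_job(): hands the job in; it is judged then, once.
The state is a dict: "t": time; "qpos": joint angles; "qvel": joint speeds; "joint_efforts": joint torques, N m; "ee_pos": TCP position; "orientation": TCP orientation; "ft_force": force on the tool from outside, world axes, zero at the start; "moment": the same for the moment, N m; "grip_width": finger opening in m; "grasp_force": force on a finger pad.
Only numpy, scipy, OpenCV 4.12 (cv2) and the standard library are available. Lean on these libraries where they do the work, as an engineer would, in place of code of your own. Each camera call takes 0.05 s, during which the arm holds its last target. There are 200 camera calls.

## Task

Load the part-used roll of lidding film into the bench unwind stand: push it up the loading ramp with your fingertips, over the front roller, until it sits fully home in the cradle between the two rollers. Push steadily and stay behind it all the way up so that it never runs free or rolls back; do not pinch or lift it, and leave everything else on the table alone. Finish with your hand clear of the roll.

Things in the scene. Friction and masses are not known exactly. Their poses are not given: they have to be found in the camera images.
- film_roll: Part-used roll of pale silvery film on a cardboard core: a smooth, slippery cylinder of 88 mm diameter, 185 mm long (191 over the core), 0.5 to 0.85 kg. Origin: middle of the roll on its axis, 44 mm above the table at the start; its y axis is the roll's axis, x and z turn as it rolls. Starts 20 to 90 mm before the ramp's foot, up to 0.05 rad askew; it rolls the way it lies and hardly steers.
- stand: Bare-metal unwind stand, fixed to the table: loading ramp, then a cradle of two rollers between 85 mm high side plates. Origin on the table surface under its middle; x points uphill (level), y across, z up. In its frame the ramp runs from x = -130 mm to x = 70, the side plates (250 apart) from x = 62 to 178. A roll let go on the ramp rolls back down.
- ramp_foot (a point): Middle of the ramp's lower edge, level with the table (stand x = -130 mm). The ramp is 250 mm wide between 4 mm guides that stand 20 mm above it, and climbs at 9 degrees along the stand's x, 200 mm long in plan. Flared lead-ins, 22 mm high, open to 288 mm apart at 55 mm before the foot.
- ramp_top (a point): Middle of the ramp's upper edge (stand x = 70, z = 31.7 mm). Just beyond it lies the front roller.
- front_roller (a point): Middle of the front roller's axis (stand x = 86, z = 20 mm), along the stand's y: steel, 28 mm diameter, turning freely but slightly stiff, tangent to the ramp's plane. The film roll's middle is about 78 mm above the table as it passes over it, then drops about 6 mm into the cradle.
- rear_roller (a point): Middle of the rear roller's axis (stand x = 151, z = 28 mm): like the front one but 8 mm higher, it stops the film roll. Behind it, 23 mm past its axis, stands an upright back plate, 85 mm high.
- seat (a point): Where the middle of the film roll lies when it rests fully home on both rollers: x = 112.6, y = 0, z = 71.5 mm in the stand's frame. It may lie up to 30 mm to either side along y.
- meal_trays: Bystander: two filled, sealed black meal trays stacked, 227 x 178 x 84 mm, on the far side of the stand. Origin at the centre of the underside.
- spare_core: Bystander: empty cardboard core standing on end, 46 mm diameter, 185 mm tall. Origin at the centre of its foot.
- label_roll: Bystander: white roll of labels lying flat, 96 mm diameter, 50 mm high, bore 40 mm. Origin at the centre of its underside.
- film_cutter: Bystander: grey hand-held film cutter lying flat, 145 x 40 x 16 mm, along its x axis. Origin on its underside near the middle.
Mind the look-alikes: they are no part of the job. There is more than one size of the film_roll; the job needs the middle-sized.

How it is judged:
By the outcome, as a careful person would: the job done as asked, in the order asked, and still so for the second after the job is handed in, with the robot touching nothing.
It also fails if it takes over 48 s, if anything falls off the work surface, if the arm or the gripper's body presses on something with over 40 N, if the wrist force passes 120 N, or if a joint passes its speed limit or range.

## Working session

There is one attempt and no reset: what is moved stays moved. The work goes in short steps, Python scripts to look and compute and a tool call to move; the robot and the scene stay as the last step left them, time stands still between calls to the robot, and variables do not carry over. Pictures are saved under pics/ and viewed, at most 10 in all, crops included, and the job is handed in when it is done.

Besides the shell and the picture viewer there is one more tool, called after "Emit:" as name(argument=value, ...), one argument or row to a line, values as JSON. apply_moves: Moves the arm, as the interface text tells. Its arguments: {"type":"object","properties":{"moves":{"type":"array","items":{"type":"array"}},"newtons":{"type":"number"}},"required":["moves"]}

```bash
mkdir -p pics
python3 - <<'E'
from cell import ctrl,cams
import cv2
for n in("top","side"):
    cv2.imwrite(f"pics/{n}0.png",cams.get_image(n)); m=cams.camera_model(n); print(n,m)
s=ctrl.get_state();print(s)
E
```

```text
top {'fx': 401.6044100173444, 'fy': 401.6044100173444, 'cx': 275.9635220125054, 'cy': 214.3701099868135, 'camera_from_world': array([[-0.01206739, -0.99972469, -0.02012282, -0.02579475],
       [-0.98883713,  0.01492003, -0.14825153,  0.59477023],
       [ 0.14851095,  0.01810918, -0.98874494,  1.1359768 ],
       [ 0.        ,  0.        ,  0.        ,  1.        ]])}
side {'fx': 483.4528065288578, 'fy': 483.4528065288578, 'cx': 281.4743126935445, 'cy': 204.44300742218053, 'camera_from_world': array([[-0.71878504, -0.69518048, -0.00849481,  0.39774512],
       [-0.44043567,  0.4647765 , -0.76811407,  0.33194511],
       [ 0.5379261 , -0.54836749, -0.64025668,  0.8629208 ],
       [ 0.        ,  0.        ,  0.        ,  1.        ]])}
{'t': 0.1, 'qpos': array([-1.41078799e+00,  2.59263526e-01,  1.53593810e+00,  1.18725413e-05,
        1.34800758e+00, -2.02826866e-01]), 'qvel': array([-0.00135848, -0.00208794, -0.00206062, -0.00052678,  0.00089628,
       -0.00032631]), 'joint_efforts': array([ 2.07831014e-03, -4.38215339e+01, -2.84641206e+01,  7.20845489e-02,
        3.61862266e-02, -4.95902225e-05]), 'ee_pos': array([ 0.19514743, -0.51372844,  0.23191864]), 'orientation': array([-3.08844703e+00, -5.66523384e-01, -7.25033665e-05]), 'ft_force': array([-0.2804789 ,  1.01025248, -0.50429773]), 'moment': array([-0.04822804,  0.08544123, -0.00357528]), 'grasp_force': 0.0, 'grip_width': 0.09277615587849689}
```

View pics/top0.png

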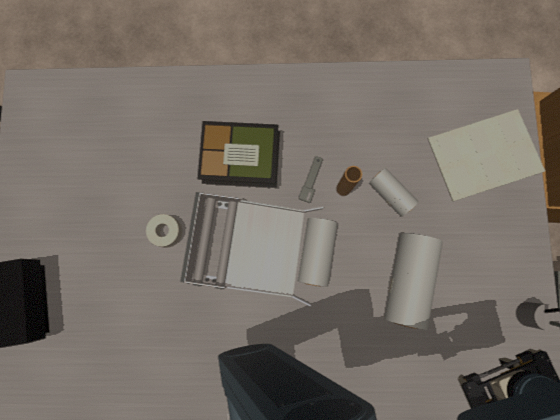

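View pics/side0.png

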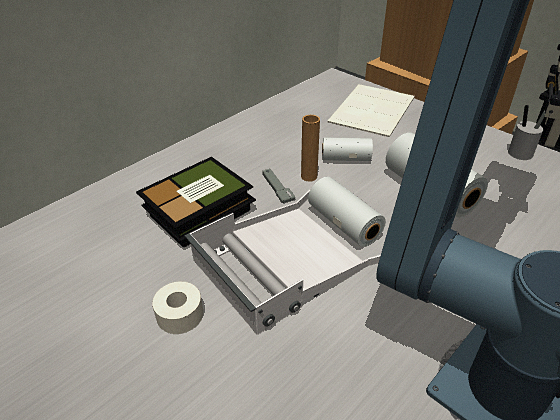

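The top view shows three pale rolls: small at (394,193), medium at (319,252) and large at (413,280). The medium one lies at the ramp's foot, as described. I'll confirm that in an enlarged crop.

Run:
```python
import cv2
im=cv2.imread("pics/top0.png")[180:320,175:360]
cv2.imwrite("pics/crop.png",cv2.resize(im,None,fx=4.2,fy=4.2,interpolation=cv2.INTER_CUBIC))
```

```text
(no output)
```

View pics/crop.png

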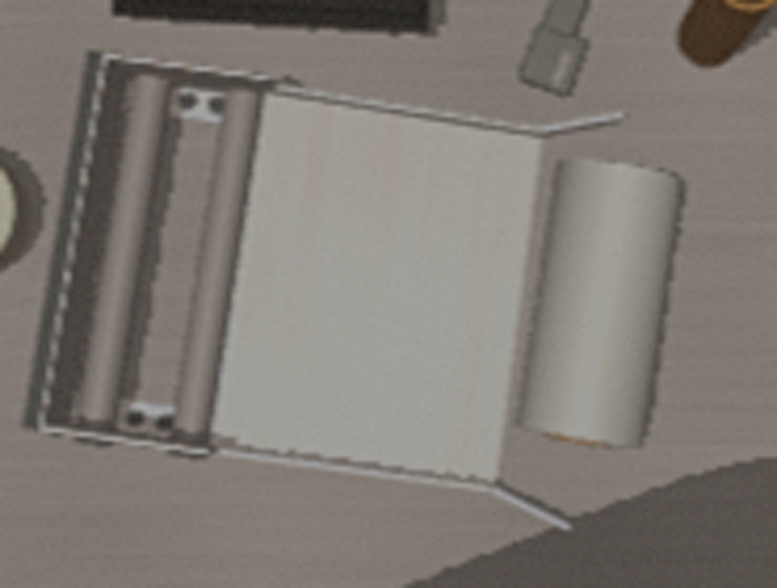

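The medium roll sits just before the ramp between the lead-ins. Its silhouette in the crop is (556,160), (683,180), (641,447), (520,430). The ramp foot corners are (541,134) and (497,484), and the top corners are (264,90) and (213,447). Next I'll fit the poses.

```bash
cat > h.py <<'E'
import numpy as np,cv2
from cell import ctrl,cams
from scipy.optimize import least_squares,minimize
from scipy.spatial.transform import Rotation as R
def proj(P,n="top"):
    m=cams.camera_model(n);C=m["camera_from_world"];q=np.asarray(P)@C[:3,:3].T+C[:3,3]
    return q[:,:2]/q[:,2:]*[m["fx"],m["fy"]]+[m["cx"],m["cy"]]
def tf(p,L):
    c,s=np.cos(p[2]),np.sin(p[2]);L=np.asarray(L,float)
    return np.c_[p[0]+c*L[:,0]-s*L[:,1],p[1]+s*L[:,0]+c*L[:,1],L[:,2]]
def hull(p,z=.044,r=.044,l=.0925):
    a=np.linspace(0,2*np.pi,60);L=[[r*np.cos(t),y,z+r*np.sin(t)] for t in a for y in(-l,l)]
    return cv2.convexHull(proj(tf(p,L)).astype(np.float32))[:,0]
def fitroll(poly,p0,z=.044):
    def f(p):
        h=hull(p,z);i=cv2.intersectConvexConvex(h.astype(np.float32),poly.astype(np.float32))[0]
        return 1-i/(cv2.contourArea(h)+cv2.contourArea(poly.astype(np.float32))-i)
    return min((minimize(f,np.add(p0,[0,0,d]),method="Nelder-Mead",options=dict(xatol=1e-5,fatol=1e-6,initial_simplex=np.add(p0,[[0,0,d],[.02,0,d],[0,.02,d],[0,0,d+.1]]))) for d in(-.05,0,.05)),key=lambda r:r.fun)
E
python3 - <<'E'
from h import *
px=lambda a:np.array(a,float)/4.2+[175,180]-.4
c=px([(541,134),(497,484),(264,90),(213,447)])
# stand y: x uphill=+Y world => stand y = -X world; far (large X) = -y
L=[[-.13,-.125,0],[-.13,.125,0],[.07,-.125,.0317],[.07,.125,.0317]]
r=least_squares(lambda p:(proj(tf(p,L))-c).ravel(),[.45,.1,1.57]);print("stand",r.x,r.fun.round(1))
f=fitroll(px([(556,160),(683,180),(641,447),(520,430)]),[.5,-.1,1.55]);print("roll",f.x,f.fun)
s=r.x;cs,sn=np.cos(s[2]),np.sin(s[2]);d=f.x[:2]-s[:2];print("roll in stand",cs*d[0]+sn*d[1],-sn*d[0]+cs*d[1],f.x[2]-s[2])
print(tf(s,[[-.13,0,0],[.1126,0,0]]))
st=ctrl.get_state();print(st["ee_pos"],R.from_rotvec(st["orientation"]).as_matrix().round(3))
print(cams.camera_model("wrist"))
E
```

```text
stand [0.50294931 0.02957615 1.42681459] [ 0.1  0.2  0.3 -0.4  0.   0.5 -0.3 -0.3]
roll [ 0.48249009 -0.15313975  1.41107537] 0.047569705933034556
roll in stand -0.18376083513182775 -0.005969432294928464 -0.015739218860636894
[[ 0.48429629 -0.09907868  0.        ]
 [ 0.5191057   0.14101102  0.        ]]
[ 0.19514743 -0.51372844  0.23191864] [[ 0.935  0.355 -0.   ]
 [ 0.355 -0.935  0.002]
 [ 0.    -0.002 -1.   ]]
{'fx': 358.257599437856, 'fy': 358.257599437856, 'cx': 275.0146117305729, 'cy': 208.8678854181854, 'T_tool_cam': array([[ 1.33585946e-05, -9.67309645e-01, -2.53598205e-01,
         7.00711807e-02],
       [ 9.99999444e-01,  2.80375773e-04, -1.01677219e-03,
        -7.20528737e-05],
       [ 1.05463634e-03, -2.53598050e-01,  9.67309111e-01,
        -1.51883808e-01],
       [ 0.00000000e+00,  0.00000000e+00,  0.00000000e+00,
         1.00000000e+00]])}
```

Fitted poses:
- **Stand:** yaw is about 1.427 rad.
- **Roll:** in the stand's frame it lies at x -184, y -6 mm, with -0.016 rad of skew.

I'll turn the open hand so both fingertips lie along the roll's axis, then move above the gap behind the roll.

Emit:
apply_moves(
  moves=[
    [[0,0,0],[0,0,-0.132],0.093],
    [[0,0,0],[0,0,-0.132],0.093],
    [[0,0,0],[0,0,-0.132],0.093],
    [[0,0,0],[0,0,-0.132],0.093],
    [[0,0,0],[0,0,-0.132],0.093],
    [[0,0,0],[0,0,-0.132],0.093],
    [[0,0,0],[0,0,-0.132],0.093],
    [[0,0,0],[0,0,-0.132],0.093],
    [[0.0315,0.023,0],[0,0,0],0.093],
    [[0.0315,0.023,0],[0,0,0],0.093],
    [[0.0315,0.023,0],[0,0,0],0.093],
    [[0.0315,0.023,0],[0,0,0],0.093],
    [[0.0315,0.023,0],[0,0,0],0.093],
    [[0.0315,0.023,0],[0,0,0],0.093],
    [[0.0315,0.023,0],[0,0,0],0.093],
    [[0.0315,0.023,0],[0,0,0],0.093],
    [[0.0315,0.023,0],[0,0,0],0.093],
    [[0.0315,0.023,0],[0,0,0],0.093],
  ],
)

```text
t: 1.9
ee_pos: [0.471, -0.2362, 0.2324]
orientation: [-2.383, -2.046, 0.0]
ft_force: [0.4, -0.4, 0.0]
grip_width: 0.0928
grasp_force: 0.0
```

Run:
```python
from h import *
s=ctrl.get_state();print(s["t"],s["ee_pos"],s["qpos"],R.from_rotvec(s["orientation"]).as_matrix().round(3))
cv2.imwrite("pics/w1.png",cams.get_image("wrist"))
```

```text
1.9 [ 0.4710356  -0.23618273  0.23235389] [-6.76626189e-01  2.17661624e-01  1.58955161e+00 -7.97050211e-06
  1.33495672e+00 -5.24625583e-01] [[ 0.151  0.988 -0.   ]
 [ 0.988 -0.151  0.   ]
 [ 0.    -0.001 -1.   ]]
```

View pics/w1.png

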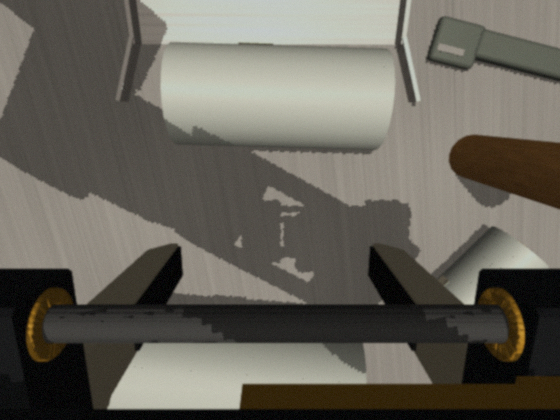

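The wrist view shows the medium roll at (163–395, 45–150), centred between the lead-ins at (134,41) and (401,42) and nearly square to the hand. There is free table behind it, so I'll descend there and close most of the gap.

Emit:
apply_moves(
  moves=[
    [[0,0,0.039],[0,0,0],0.093],
    [[0,0,0.039],[0,0,0],0.093],
    [[0,0,0.039],[0,0,0],0.093],
    [[0,0,0.039],[0,0,0],0.093],
    [[0,0,0.03],[0,0,0],0.093],
    [[0,0,0.01],[0,0,0],0.093],
    [[0.006,0,0],[0,0,0],0.093],
    [[0.006,0,0],[0,0,0],0.093],
    [[0.004,0,0],[0,0,0],0.093],
    [[0.002,0,0],[0,0,0],0.093],
    [[0,0,0],[0,0,0],0.093],
  ],
)

```text
t: 3.05
ee_pos: [0.4736, -0.2198, 0.0378]
orientation: [2.381, 2.046, 0.001]
ft_force: [-0.3, 0.2, 0.0]
grip_width: 0.0932
grasp_force: 0.0
```

Run:
```python
from h import *
s=ctrl.get_state();S=[.50295,.02958,1.4268];d=s["ee_pos"][:2]-S[:2];c,n=np.cos(S[2]),np.sin(S[2])
print(s["t"],s["ee_pos"],"stand xy",c*d[0]+n*d[1],-n*d[0]+c*d[1],s["ft_force"])
cv2.imwrite("pics/w2.png",cams.get_image("wrist"))
```

```text
3.05 [ 0.47364042 -0.21979272  0.03777628] stand xy -0.25099772360626665 -0.006778551655412281 [-0.25063062  0.19614908  0.01741312]
```

View pics/w2.png

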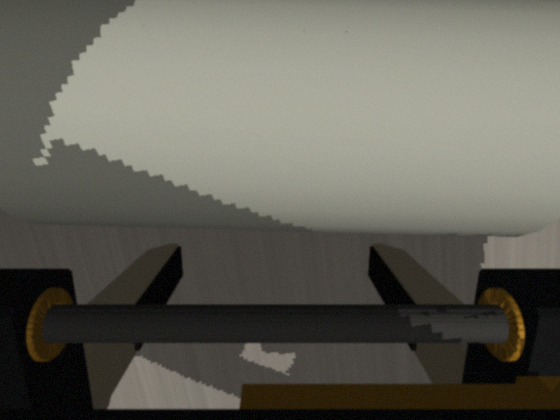

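Only the roll is ahead of the fingertips. Its rear edge runs (0,222) to (490,236), with a gap of about 15 mm. I'll make contact gently and then push steadily.

Emit:
apply_moves(
  moves=[
    [[0.002,0,0],[0,0,0.01],0.093],
    [[0.002,0,0],[0,0,0],0.093],
    [[0.002,0,0],[0,0,0],0.093],
    [[0.002,0,0],[0,0,0],0.093],
    [[0.002,0,0],[0,0,0],0.093],
    [[0.002,0,0],[0,0,0],0.093],
    [[0.002,0,0],[0,0,0],0.093],
    [[0.002,0,0],[0,0,0],0.093],
    [[0.002,0,0],[0,0,0],0.093],
    [[0.002,0,0],[0,0,0],0.093],
    [[0.0025,0,0],[0,0,0],0.093],
    [[0.0025,0,0],[0,0,0],0.093],
    [[0.003,0,0],[0,0,0],0.093],
    [[0.003,0,0],[0,0,0],0.093],
    [[0.003,0,0],[0,0,0],0.093],
    [[0.003,0,0],[0,0,0],0.093],
    [[0.003,0,0],[0,0,0],0.093],
    [[0.003,0,0],[0,0,0],0.093],
    [[0.003,0,0],[0,0,0],0.093],
    [[0.003,0,0],[0,0,0],0.093],
  ],
)

```text
t: 5.1
ee_pos: [0.4809, -0.1713, 0.0367]
orientation: [2.394, 2.034, 0.0]
ft_force: [-0.3, -1.3, 0.3]
grip_width: 0.0931
grasp_force: 0.1
```

Emit:
apply_moves(
  moves=[
    [[0.003,0,0],[0,0,0],0.093],
    [[0.003,0,0],[0,0,0],0.093],
    [[0.003,0,0],[0,0,0],0.093],
    [[0.003,0,0],[0,0,0],0.093],
    [[0.003,0,-0.0003],[0,0,0],0.093],
    [[0.003,0,-0.0005],[0,0,0],0.093],
    [[0.003,0,-0.0005],[0,0,0],0.093],
    [[0.003,0,-0.0005],[0,0,0],0.093],
    [[0.003,0,-0.0005],[0,0,0],0.093],
    [[0.003,0,-0.0005],[0,0,0],0.093],
    [[0.003,0,-0.0005],[0,0,0],0.093],
    [[0.003,0,-0.0005],[0,0,0],0.093],
    [[0.003,0,-0.0005],[0,0,0],0.093],
    [[0.003,0,-0.0005],[0,0,0],0.093],
    [[0.003,0,-0.0005],[0,0,0],0.093],
    [[0.003,0,-0.0005],[0,0,0],0.093],
  ],
)

```text
t: 6.7
ee_pos: [0.4886, -0.1238, 0.0425]
orientation: [-2.394, -2.034, 0.0]
ft_force: [0.1, -4.1, 1.8]
grip_width: 0.0928
grasp_force: 1.6
```

Run:
```python
from h import *
s=ctrl.get_state();S=[.50295,.02958,1.4268];d=s["ee_pos"][:2]-S[:2];c,n=np.cos(S[2]),np.sin(S[2])
print(s["t"],s["ee_pos"],"stand xy",c*d[0]+n*d[1],-n*d[0]+c*d[1],s["ft_force"])
a=cams.get_image("wrist");b=cams.get_image("top")[170:330,170:370]
cv2.imwrite("pics/w3.png",np.hstack([cv2.resize(a,(373,280)),cv2.resize(b,(350,280))]))
```

```text
6.7 [ 0.48859899 -0.12384644  0.04245786] stand xy -0.15389789712891122 -0.007814085449916375 [ 0.06080118 -4.08602217  1.76239303]
```

View pics/w3.png

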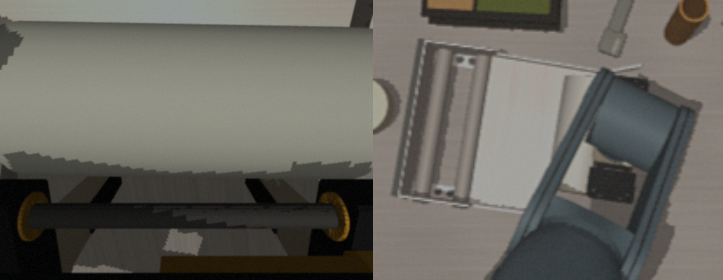

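The force is about 4 N with steady contact, and both fingertips are behind the roll on the ramp. I'll continue up the slope.

Emit:
apply_moves(
  moves=[
    [[0.003,0,-0.0005],[0,0,0],0.093],
    [[0.0035,0,-0.0006],[0,0,0],0.093],
    [[0.004,0,-0.0006],[0,0,0],0.093],
    [[0.004,0,-0.0006],[0,0,0],0.093],
    [[0.004,0,-0.0006],[0,0,0],0.093],
    [[0.004,0,-0.0006],[0,0,0],0.093],
    [[0.004,0,-0.0006],[0,0,0],0.093],
    [[0.004,0,-0.0006],[0,0,0],0.093],
    [[0.004,0,-0.0006],[0,0,0],0.093],
    [[0.004,0,-0.0006],[0,0,0],0.093],
    [[0.004,0,-0.0006],[0,0,0],0.093],
    [[0.004,0,-0.0006],[0,0,0],0.093],
    [[0.004,0,-0.0006],[0,0,0],0.093],
    [[0.004,0,-0.0006],[0,0,0],0.093],
    [[0.004,0,-0.0006],[0,0,0],0.093],
    [[0.004,0,-0.0006],[0,0,0],0.093],
    [[0.004,0,-0.0006],[0,0,0],0.093],
    [[0.004,0,-0.0006],[0,0,0],0.093],
    [[0.004,0,-0.0006],[0,0,0],0.093],
    [[0.004,0,-0.0006],[0,0,0],0.093],
  ],
)

```text
t: 8.8
ee_pos: [0.5013, -0.0463, 0.0544]
orientation: [-2.394, -2.034, 0.0]
ft_force: [-0.6, -3.9, 2.3]
grip_width: 0.0932
grasp_force: 2.0
```

Run:
```python
from h import *
s=ctrl.get_state();S=[.50295,.02958,1.4268];d=s["ee_pos"][:2]-S[:2];c,n=np.cos(S[2]),np.sin(S[2])
print(s["t"],s["ee_pos"],"stand xy",c*d[0]+n*d[1],-n*d[0]+c*d[1],s["ft_force"])
a=cams.get_image("wrist");b=cams.get_image("top")[170:330,170:370]
cv2.imwrite("pics/w4.png",np.hstack([cv2.resize(a,(373,280)),cv2.resize(b,(350,280))]))
```

```text
8.8 [ 0.50125897 -0.0463277   0.05437628] stand xy -0.07536474831313442 -0.009219170901840663 [-0.58957075 -3.91844282  2.32065679]
```

View pics/w4.png

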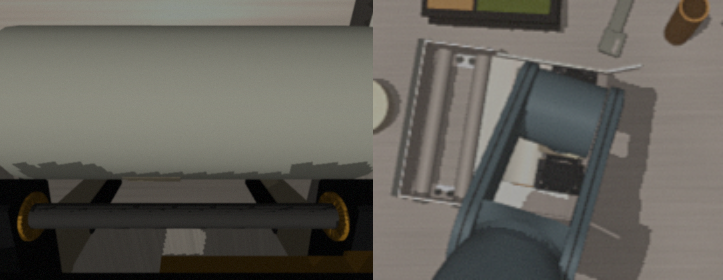

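Run:
```python
from h import *
m=cams.camera_model("wrist");T=np.linalg.inv(m["T_tool_cam"])
# tool frame: roll centre x=.0515,z=-(roll z - tcp z)
zr=.04455+(-.0754+.0515+.13)*np.tan(np.radians(9));dz=-(zr-.0544);print(dz)
def pr(P):
    q=np.asarray(P)@T[:3,:3].T+T[:3,3];return q[:,:2]/q[:,2:]*m["fx"]+[m["cx"],m["cy"]]
a=np.radians(np.arange(0,360,30))
for off in(0,.005,.01,.015):
  for sg in(-1,1):
    q=pr([[.0515+.044*np.cos(t),off+sg*.0925,dz-.044*np.sin(t)] for t in a]);print(off,sg,q.round().astype(int)[:8].tolist())
im=cams.get_image("wrist");cv2.imwrite("pics/w4w.png",im)
for r in(40,60,120,200,245): print(r,im[r,:60:4].mean(1).round().astype(int), im[r,500::4].mean(1).round().astype(int))
```

```text
-0.006954589118433302
0 -1 [[28, 45], [-15, 52], [-48, 103], [-48, 183], [-16, 248], [27, 273], [63, 264], [87, 235]]
0 1 [[523, 45], [566, 52], [599, 103], [599, 183], [567, 248], [524, 273], [488, 264], [464, 235]]
0.005 -1 [[41, 45], [1, 52], [-30, 103], [-31, 183], [0, 248], [40, 273], [74, 264], [97, 235]]
0.005 1 [[536, 45], [582, 52], [616, 103], [617, 183], [583, 248], [537, 273], [499, 264], [474, 235]]
0.01 -1 [[55, 45], [16, 52], [-13, 103], [-13, 183], [15, 248], [54, 273], [86, 264], [107, 235]]
0.01 1 [[550, 45], [598, 52], [634, 103], [634, 183], [599, 248], [551, 273], [511, 264], [484, 235]]
0.015 -1 [[68, 45], [32, 52], [5, 103], [4, 183], [31, 248], [67, 273], [97, 264], [117, 235]]
0.015 1 [[563, 45], [613, 52], [651, 103], [652, 183], [614, 248], [564, 273], [522, 264], [494, 235]]
40 [127 125 108  82  84  77  79  81  79  79  76  77  78  78  77] [73 70 73 73 69 74 69 71 69 71 69 69 70 68 78]
60 [105 102 105 102 103 106 102 107 106 108 103 104 107 103 107] [101  97 100  97  96  97  97  99  99 100 100  99 101 100 103]
120 [127 128 127 128 127 129 125 127 124 125 132 127 129 126 132] [128 127 125 128 126 126 128 126 128 126 127 128 125 128 124]
200 [128 125 127 128 121 128 130 131 126 129 126 128 126 126 127] [129 129 126 131 126 129 128 130 131 129 129 130 130 130 127]
245 [103 109 108 109 106 107 106 102  87  85  76 109 107 107 106] [ 89  89  81  72  69  69  66 108 106 109  90  88  75  72  71]
```

View pics/w4w.png

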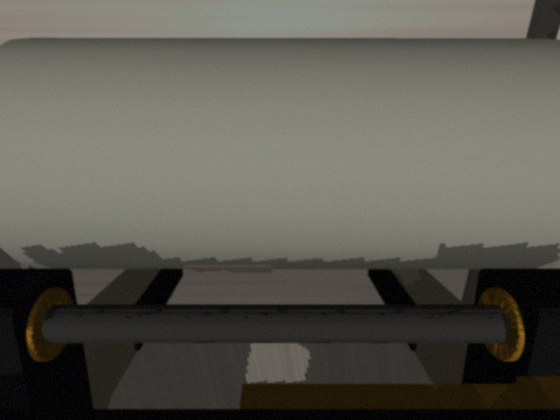

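The roll's left end is at column 5, so it sits about 4 mm right of the hand's centre (stand y about -13 mm). It is square to the hand and well inside the guides, so I'll keep pushing.

Emit:
apply_moves(
  moves=[
    [[0.002,0,-0.0003],[0,0,0],0.093],
    [[0.003,0,-0.0005],[0,0,0],0.093],
    [[0.004,0,-0.0006],[0,0,0],0.093],
    [[0.004,0,-0.0006],[0,0,0],0.093],
    [[0.004,0,-0.0006],[0,0,0],0.093],
    [[0.004,0,-0.0006],[0,0,0],0.093],
    [[0.004,0,-0.0006],[0,0,0],0.093],
    [[0.004,0,-0.0006],[0,0,0],0.093],
    [[0.004,0,-0.0006],[0,0,0],0.093],
    [[0.004,0,-0.0006],[0,0,0],0.093],
    [[0.004,0,-0.0006],[0,0,0],0.093],
    [[0.004,0,-0.0006],[0,0,0],0.093],
    [[0.004,0,-0.0006],[0,0,0],0.093],
    [[0.004,0,-0.0006],[0,0,0],0.093],
    [[0.004,0,-0.0006],[0,0,0],0.093],
    [[0.004,0,-0.0006],[0,0,0],0.093],
    [[0.004,0,-0.0006],[0,0,0],0.093],
    [[0.004,0,-0.0006],[0,0,0],0.093],
    [[0.0035,0,-0.0006],[0,0,0],0.093],
    [[0.003,0,-0.0005],[0,0,0],0.093],
  ],
)

```text
t: 10.95
ee_pos: [0.5134, 0.0282, 0.0659]
orientation: [-2.394, -2.035, 0.0]
ft_force: [-1.0, -3.9, 1.6]
grip_width: 0.0929
grasp_force: 2.0
```

Emit:
apply_moves(
  moves=[
    [[0.003,0,-0.0005],[0,0,0],0.093],
    [[0.003,0,-0.0005],[0,0,0],0.093],
    [[0.003,0,-0.0005],[0,0,0],0.093],
    [[0.003,0,-0.0005],[0,0,0],0.093],
    [[0.002,0,-0.0003],[0,0,0],0.093],
    [[0.002,0,-0.0003],[0,0,0],0.093],
    [[0.002,0,-0.0003],[0,0,0],0.093],
    [[0.002,0,-0.0003],[0,0,0],0.093],
  ],
)

```text
t: 11.75
ee_pos: [0.5165, 0.0475, 0.069]
orientation: [-2.394, -2.035, 0.001]
ft_force: [-1.2, -2.7, 1.2]
grip_width: 0.0929
grasp_force: 1.8
```

```bash
cat > st.py <<'E'
from h import *
s=ctrl.get_state();S=[.50295,.02958,1.4268];d=s["ee_pos"][:2]-S[:2];c,n=np.cos(S[2]),np.sin(S[2])
print(s["t"],s["ee_pos"],"stand xy",c*d[0]+n*d[1],-n*d[0]+c*d[1],s["ft_force"])
E
python3 st.py
```

```text
11.75 [0.51646172 0.04753158 0.06900895] stand xy 0.01970471159552894 -0.0107958461533224 [-1.19505797 -2.68094385  1.16522649]
```

Emit:
apply_moves(
  moves=[
    [[0.002,0,-0.0003],[0,0,0],0.093],
    [[0.002,0,-0.0002],[0,0,0],0.093],
    [[0.002,0,0],[0,0,0],0.093],
    [[0.002,0,0],[0,0,0],0.093],
    [[0.002,0,0],[0,0,0],0.093],
    [[0.002,0,0],[0,0,0],0.093],
    [[0.002,0,0],[0,0,0],0.093],
    [[0.002,0,0],[0,0,0],0.093],
    [[0.002,0,0],[0,0,0],0.093],
  ],
)

```text
t: 12.65
ee_pos: [0.5196, 0.0657, 0.0695]
orientation: [-2.394, -2.034, -0.0]
ft_force: [-0.2, 0.2, 0.1]
grip_width: 0.0928
grasp_force: 0.0
```

Emit:
apply_moves(
  moves=[
    [[0.002,0,0],[0,0,0],0.093],
    [[0.002,0,0],[0,0,0],0.093],
    [[0.002,0,0],[0,0,0],0.093],
    [[0.002,0,0],[0,0,0],0.093],
    [[0.002,0,0],[0,0,0],0.093],
    [[0.002,0,0],[0,0,0],0.093],
  ],
)

```text
t: 13.25
ee_pos: [0.5216, 0.0774, 0.0696]
orientation: [2.394, 2.034, 0.0]
ft_force: [-0.3, 0.1, 1.0]
grip_width: 0.0931
grasp_force: 0.0
```

Emit:
apply_moves(
  moves=[
    [[0.002,0,0],[0,0,0],0.093],
    [[0.002,0,0],[0,0,0],0.093],
    [[0.002,0,0],[0,0,0],0.093],
    [[0.002,0,0],[0,0,0],0.093],
  ],
)

```text
t: 13.65
ee_pos: [0.5228, 0.0853, 0.0695]
orientation: [-2.394, -2.034, 0.0]
ft_force: [0.1, 0.6, -0.1]
grip_width: 0.0935
grasp_force: 0.0
```

```bash
python3 st.py
python3 - <<'E'
from h import *
a=cams.get_image("wrist");b=cams.get_image("side")[160:370,130:410]
cv2.imwrite("pics/w5.png",np.hstack([cv2.resize(a,(400,300)),cv2.resize(b,(400,300))]))
E
```

```text
13.65 [0.522801   0.08526313 0.06953134] stand xy 0.05795544093277294 -0.011655061859904491 [ 0.07533721  0.5562197  -0.07430287]
```

View pics/w5.png

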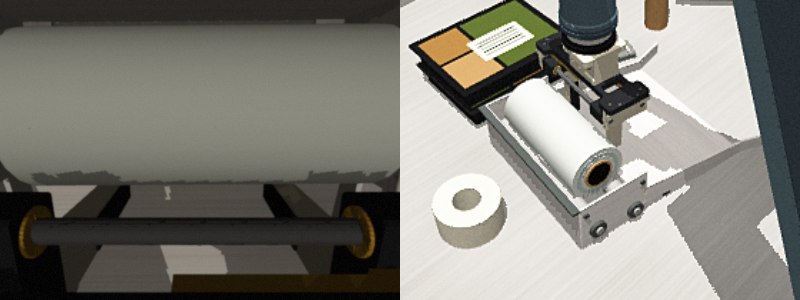

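The roll has dropped into the cradle between the side plates. I'll press lightly to confirm it is fully home.

Emit:
apply_moves(
  moves=[
    [[0.001,0,0],[0,0,0],0.093],
    [[0.001,0,0],[0,0,0],0.093],
    [[0.001,0,0],[0,0,0],0.093],
  ],
)

```text
t: 14.05
ee_pos: [0.5231, 0.0872, 0.0696]
orientation: [2.392, 2.035, -0.002]
ft_force: [-1.2, -7.6, 1.0]
grip_width: 0.0932
grasp_force: 3.6
```

Emit:
apply_moves(
  moves=[
    [[0.001,0,0],[0,0,0],0.093],
    [[0,0,0],[0,0,0],0.093],
  ],
)

```text
t: 14.25
ee_pos: [0.5231, 0.0876, 0.0696]
orientation: [2.391, 2.035, -0.004]
ft_force: [-1.6, -6.6, 1.6]
grip_width: 0.0931
grasp_force: 3.6
```

It stops firmly at roll x of about 0.112 m, so it is home. I'll back off along the ramp, rise clear, and check.

Emit:
apply_moves(
  moves=[
    [[-0.002,0,0],[0,0,0],0.093],
    [[-0.004,0,0],[0,0,0],0.093],
    [[-0.01,0,0],[0,0,0],0.093],
    [[-0.02,0,-0.002],[0,0,0],0.093],
    [[-0.03,0,-0.01],[0,0,0],0.093],
    [[-0.03,0,-0.03],[0,0,0],0.093],
    [[-0.03,0,-0.03],[0,0,0],0.093],
    [[-0.03,0,-0.03],[0,0,0],0.093],
    [[-0.03,0,-0.03],[0,0,0],0.093],
    [[-0.03,0,-0.02],[0,0,0],0.093],
    [[-0.03,0,0],[0,0,0],0.093],
    [[-0.03,0,0],[0,0,0],0.093],
    [[0,0,0],[0,0,0],0.093],
    [[0,0,0],[0,0,0],0.093],
  ],
)

```text
t: 15.65
ee_pos: [0.4785, -0.1839, 0.2214]
orientation: [-2.396, -2.031, -0.001]
ft_force: [0.0, 0.9, -1.2]
grip_width: 0.093
grasp_force: 0.0
```

```bash
python3 st.py
python3 - <<'E'
from h import *
a=cams.get_image("top")[100:310,130:410];b=cams.get_image("side")[130:340,130:410]
cv2.imwrite("pics/w6.png",np.hstack([cv2.resize(a,(400,300)),cv2.resize(b,(400,300))]))
print(((hull([*tf([.50295,.02958,1.4268],[[.1126,-.013,0]])[0,:2],1.4268],.0715)-[130,100])*400/280)[::8].round())
E
```

```text
15.65 [ 0.47846811 -0.18386213  0.22136296] stand xy -0.2147462284899989 -0.006400261972228673 [ 0.04989107  0.86445927 -1.20623708]
[[151. 152.]
 [131. 242.]
 [114. 240.]
 [ 97. 237.]
 [107. 144.]
 [117. 144.]
 [136. 146.]
 [149. 150.]]
```

View pics/w6.png

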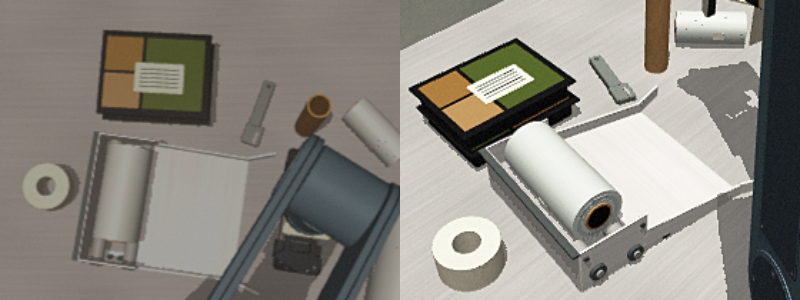

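The roll rests in the cradle at (98–152, 143–240) in the top view, matching the predicted seat outline. The hand is clear and the bystanders are where they were, so I'm handing in.

```bash
python3 -c "
from cell import ctrl
print(ctrl.close_job())"
```

```text
the job is handed in; nothing more can be done
None
```

The medium film roll was pushed up the ramp into the cradle, where it stopped firmly at the seat and stayed put with the hand clear; the job was handed in at about 16 s, with no verdict shown.

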